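# Set up the drop-front washing-up ledge

## Robot

A 7-joint arm with a two-finger parallel gripper is mounted at the origin on the work surface. World frame = base frame: x ahead of the robot, y to its left, z up, the work surface at z = 0. Lengths are in m, angles in rad, forces in N, time in s.
With the tool pointing down it reaches from about 0.4 to 0.85 m from the base axis. Payload 4.5 kg.
Tool frame: the origin (TCP) lies midway between the tips of the shut fingers; the grasp point (between the pads) lies 19 mm behind it; z points along the fingers, y is the line along which they close (so a half turn about z gives the same grasp; the last joint's range is limited). The gripper opens to 88 mm and grips with 3 to 60 N. Pads are 18 mm wide; open, the fingers measure 123 mm over their backs; the gripper's body (75 mm by 187 mm) begins 45 mm behind the grasp point.
Start: joints at [-1.163, 0.689, -0.195, 1.565, 0.157, 0.902, -0.215], TCP at [0.228, 0.582, 0.239] pointing down, gripper open.
Joint ranges: [-3.01, 3.01], [-0.46, 2.08], [-1.47, 1.51], [0.13, 2.56], [-1, 4.14], [0.04, 2.09], [-2.66, 2.66]. Speed limits (rad/s): [2.57, 2.57, 3.14, 3.14, 3.14, 3.14, 3.14].

## Interface

Orientations are given as a unit quaternion [x, y, z, w].
In Python, from plant import r gives the robot as it stands.
- The arm moves only by the tool carry_out, never from a script. Its argument "plan" is a list of rows, each an object with "rot": the turn, a rotation vector about the tool's x, y, z in rad, a list of three; "xyz": the shift along the tool's x, y, z in m, a list of three; "grip": the closure in counts, from 0 (fully open) to 255 (shut). In form: [{"rot": [wx, wy, wz], "xyz": [dx, dy, dz], "grip": grip}, ...]. A call has 1 to 8 rows; each row is the pose to reach, as a shift and turn from the pose commanded when the call began, along the tool's axes at that moment; what a row does not reach only later rows make up. A row lasts 1/12 s, in which the tool goes at most 41.7 mm and 7.16 degrees, less where a joint would pass 70% of its speed; a pose out of reach is approached as far as the arm can. A call with a gripper value outside its range is refused whole. The fingers move at their own pace and stop on an object; "squeeze" is the grip in N (left out, the last holds). Time passes only in rows, so rows that repeat a pose let the fingers close. It gives the time, the measured TCP pose, the force, the opening and the grip force at its end, in the units of the state.
- r.get_state(): the state, without advancing time (a new reading comes with each control period).
- r.snapshot(name): name is "scene" or "top" or "wrist"; returns the picture (384x512x3 uint8, red, green, blue); there is no depth.
- r.camera_params(name): a dict with "fx", "fy", "cx", "cy" (pixels), "distortion" ([k1, k2, p1, p2, k3] as OpenCV has them; the pictures are not rectified), "position" and "attitude" of the camera in the world; the wrist camera has in their place "hand_eye" (4x4, takes a point from camera to tool coordinates, whose origin is the TCP and whose axes are the flange's). Camera axes: x right, y down, z forward; pixel columns grow to the right and rows downward; lengths in m; the calibration is good to about 2 mm. A picture is of the moment at which its call begins: read the wrist's pose just before it. camera_params takes no time and is no camera call.
- r.finish_job(): hands the job in; it is judged then, once.
The state is a dict: "clock": time; "q": joint angles; "qd": joint speeds; "joint_torque": joint torques, N m; "tool_pos": TCP position; "eef_rot": TCP orientation; "contact_force": force on the tool from outside, world axes, zero at the start; "moment": the same for the moment, N m; "opening": opening from 0.0 (shut) to 1.0 (fully open); "finger_force": force on a finger pad.
Only numpy, scipy, OpenCV 4.12 (cv2) and the standard library are available. Lean on these libraries where they do the work, as an engineer would, in place of code of your own. Each camera call takes 0.05 s, during which the arm holds its last target. There are 200 camera calls.

## Task

Get the drop-front flap of the steel rack ready as a ledge for washing up. With the flap still up, pull both slide-out supports all the way out; only then bring the flap down and lay it level on the two supports, keeping hold of it so that it does not fall. Let go, and leave the bowls, jar and other small things where they are.

Things in the scene. Friction and masses are not known exactly. Their poses are not given: they have to be found in the camera images.
- rack: galvanised steel rack fixed to the table, turned by up to 0.22 rad: legs and a deck 400 wide (its y), deck top 129 above the table, wire guard up to 200 high round its back. Origin on the table straight below the middle of the flap's hinge; x points from the front into the rack, away from the robot (deck from x = 14 to 218), y to the left as seen from the robot, z up
- flap_hinge (a point): middle of the flap's hinge line, 130 above the table, above the rack's origin; the line runs along the rack's y. The flap is a plywood board 360 wide and 12 thick, reaching from 8 to 138 from the hinge line and centred on it in thickness
- flap (a joint): flap angle, rad: 0 closed (leaning back 0.175 from upright into the rack, where its weight keeps it), growing as its top comes forward and down towards the rack's -x; 1.746 is level, resting on the supports. It weighs 0.36 to 0.56 kg on a lightly damped hinge: it falls if let go, and past level if no support is under it
- rail_mid (a point): middle of the round steel rail along the flap's free edge: 14 in diameter, 180 long, 190 from the hinge line and parallel to it, on two thin stems 85 either side of the middle; clear gap of 45 between rail and board. About 317 above the table when closed, 130 when level. It can turn in a light pinch as the flap swings
- slide_left (a joint): how far the left support (rack y = +140) is out, m: 0 home, 0.100 at its stop, starts 0 to 0.03; slides along the rack's -x with about 2.5 N friction and stays where it is left. A bar 14 wide, its top 124 above the table. Fully out, its end post stands 20 beyond the lowered board's edge; not far enough out, the board would land on the post
- slide_right (a joint): the same for the right support (rack y = -140)
- slide_left_end (a point): point to grip on the upturned front end of the left support: an upright steel post 16 wide (rack y), 14 thick (rack x), its top 164 above the table; the point is on the post's axis 145 above the table, and 65 in front of the hinge line when the support is home
- slide_right_end (a point): the same point on the right support
- bowls: stack of three nested white plastic bowls, 132 across, 87 high, standing on the rack's deck behind the flap; origin at the middle of the underside. Not to be moved
- jar: glass jam jar with a steel lid, 68 across, 100 high, standing on the rack's deck; origin at the middle of the underside. Not to be moved
- mug: white mug without a handle, 72 across, 68 high, standing on the table under where the flap comes down (it fits below it); origin at the middle of the underside. Not to be moved
- ladle: steel ladle 295 long, up to 32 high, lying on the table to the right of the rack's front; origin near its middle at table height. Not to be moved
- spatula: grey silicone spatula 270 long, 20 high, lying on the table to the left of the rack's front; origin at its middle at table height. Not to be moved
- clothes_peg: orange clothes peg 75 long, 20 high, lying on the table in front of the rack; origin at its middle at table height. Not to be moved
- soap: bar of green soap 85 by 55 by 28 high, lying on the table in front and to the right; origin at the middle of the underside. Not to be moved

How it is judged:
By the outcome, as a careful person would: the job done as asked, in the order asked, and still so for the second after the job is handed in, with the robot touching nothing.
It also fails if it takes over 70 s, if anything falls off the work surface, if the arm or the gripper's body presses on something with over 40 N, if the wrist force passes 120 N, or if a joint passes its speed limit or range.

## Working session

There is one attempt and no reset: what is moved stays moved. The work goes in short steps, Python scripts to look and compute and a tool call to move; the robot and the scene stay as the last step left them, time stands still between calls to the robot, and variables do not carry over. Pictures are saved under pics/ and viewed, at most 10 in all, crops included, and the job is handed in when it is done.

Besides the shell and the picture viewer there is one more tool, called after "Call:" as name(argument=value, ...), one argument or row to a line, values as JSON. carry_out: Moves the arm, as the interface text tells. Its arguments: {"type":"object","properties":{"plan":{"type":"array"},"squeeze":{"type":"number"}},"required":["plan"]}

```bash
ls; mkdir -p pics
python3 - <<'E'
from plant import r
import cv2
for n in ("scene","top"):
    p=r.camera_params(n);print(n,p)
    cv2.imwrite(f"pics/{n}0.png",cv2.resize(r.snapshot(n)[:,:,::-1],(800,600),interpolation=cv2.INTER_CUBIC))
print(r.camera_params("wrist"));print(r.get_state())
E
```

```text
pics
scene {'fx': 358.19834667420827, 'fy': 358.19834667420827, 'cx': 256.0955654621226, 'cy': 200.38423145749974, 'distortion': array([-0.05264459,  0.        ,  0.        ,  0.        ,  0.        ]), 'position': array([ 0.48685602, -0.72785906,  0.75523067]), 'attitude': array([ 0.88779946, -0.06202009,  0.04263745, -0.45403489])}
top {'fx': 474.17563469603783, 'fy': 474.17563469603783, 'cx': 261.1322844716157, 'cy': 187.8176566515919, 'distortion': array([-0.17731718,  0.        ,  0.        ,  0.        ,  0.        ]), 'position': array([0.53640837, 0.03523259, 1.46768663]), 'attitude': array([-0.70366183,  0.70996731, -0.01879437,  0.02128905])}
{'fx': 345.900489694251, 'fy': 345.900489694251, 'cx': 254.40142232701143, 'cy': 194.81656903562393, 'distortion': array([-0.02105106,  0.        ,  0.        ,  0.        ,  0.        ]), 'hand_eye': array([[ 1.44460190e-04, -9.63277947e-01, -2.68506193e-01,
         6.91131895e-02],
       [ 9.99999267e-01, -1.83558432e-04,  1.19653804e-03,
        -5.11552028e-04],
       [-1.20188528e-03, -2.68506170e-01,  9.63277215e-01,
        -1.46034340e-01],
       [ 0.00000000e+00,  0.00000000e+00,  0.00000000e+00,
         1.00000000e+00]])}
{'clock': 0.1, 'q': array([-1.16324053,  0.68995446, -0.19453522,  1.5661805 ,  0.1573128 ,
        0.9025169 , -0.21510081]), 'qd': array([-0.0020099 , -0.00229778, -0.00055271, -0.00312053,  0.00012267,
       -0.00109097,  0.00010009]), 'joint_torque': array([-3.27289439e-03, -5.28501284e+01, -1.27164915e+00, -1.53836972e+01,
       -5.26267744e-02,  1.98204376e-03,  3.81923996e-05]), 'tool_pos': array([0.2280316 , 0.58132708, 0.23797257]), 'eef_rot': array([ 1.85748856e-01,  9.82596900e-01, -8.27287129e-04, -9.73017810e-05]), 'contact_force': array([-0.05281725,  0.23969146, -0.05116964]), 'moment': array([ 0.01786854,  0.02707227, -0.00250902]), 'finger_force': 0.0, 'opening': 0.9980256177507636}
```

View pics/scene0.png

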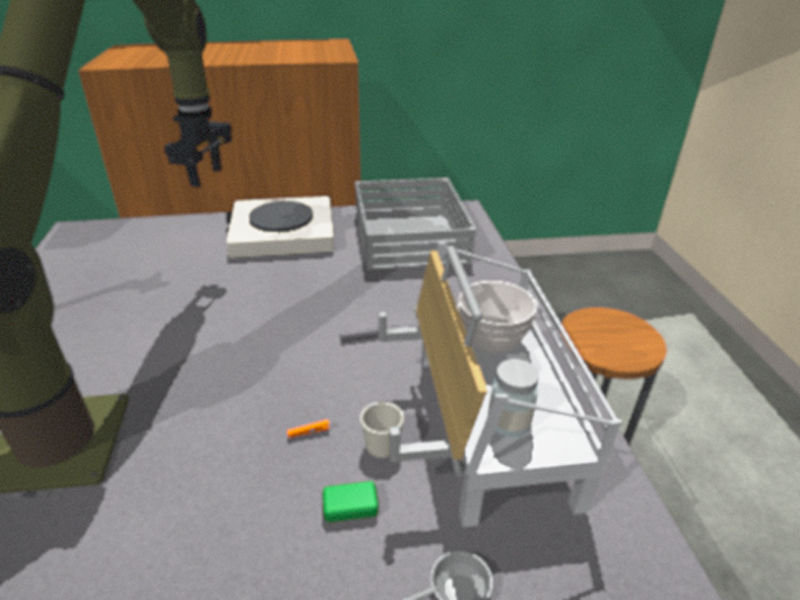

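View pics/top0.png

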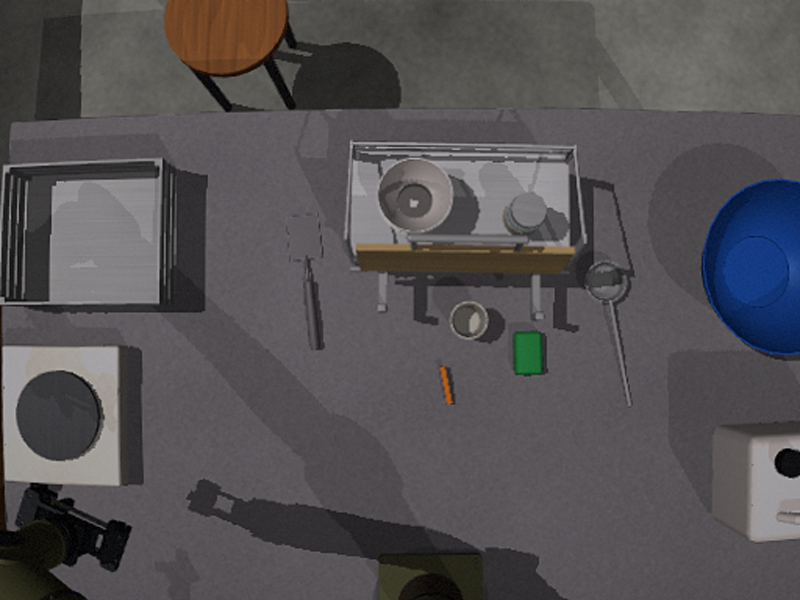

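The scene picture shows the flap up, with post tops near (382,316) and (395,430). In the top picture the posts are near (382,308) and (538,316), and the rail runs from (412,241) to (527,240). I'll enlarge both for accurate pixels.

Run:
```python
from plant import r
import cv2
a=r.snapshot("top")[:,:,::-1][85:215,215:375]
cv2.imwrite("pics/topc.png",cv2.resize(a,(800,650),interpolation=cv2.INTER_CUBIC)[:600])
b=r.snapshot("scene")[:,:,::-1][150:300,210:400]
cv2.imwrite("pics/scenec.png",cv2.resize(b,(760,600),interpolation=cv2.INTER_CUBIC))
```

```text
(no output)
```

View pics/topc.png

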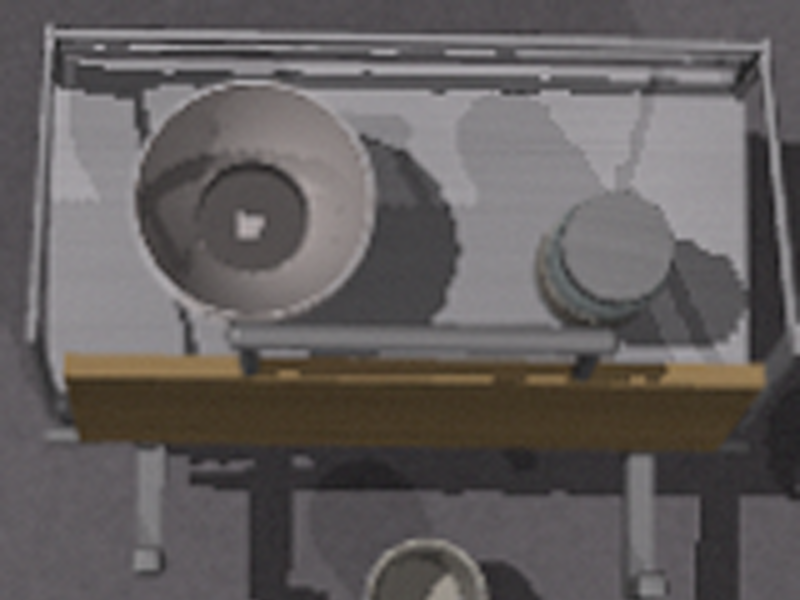

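View pics/scenec.png

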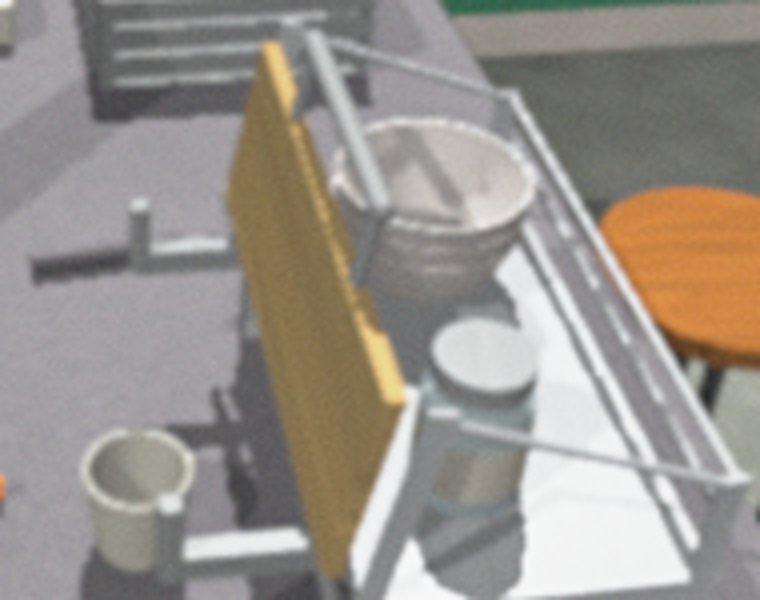

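The top crop shows post tops at (148,553) and (650,578), rail ends at (230,334) and (615,344), and board top front corners at (67,378) and (764,385). In the scene crop the post tops are at (140,204) and (171,501), and the rail ends at (315,37) and (380,205). I'll fit the rack pose to these.

```bash
cat > h.py <<'E'
import numpy as np, cv2
from scipy.spatial.transform import Rotation as R
from scipy.optimize import least_squares
from plant import r
def proj(n,P):
    p=r.camera_params(n); M=R.from_quat(p["attitude"]).as_matrix().T
    K=np.array([[p["fx"],0,p["cx"]],[0,p["fy"],p["cy"]],[0,0,1]])
    return cv2.projectPoints(np.asarray(P,float).reshape(-1,1,3),cv2.Rodrigues(M)[0],-M@p["position"],K,p["distortion"])[0][:,0]
def W(v,P):
    P=np.asarray(P,float).reshape(-1,3); return R.from_euler('z',v[2]).apply(P)+[v[0],v[1],0]
def pts(v):
    return W(v,[[-.065-v[3],.14,.164],[-.065-v[4],-.14,.164],[.033,.09,.317],[.033,-.09,.317],[.018,.18,.267],[.018,-.18,.267]])
E
python3 - <<'E'
from h import *
t=(np.array([[148,553],[650,578],[230,334],[615,344],[67,378],[764,385]])+.5)/5-.5+[215,85]
s=(np.array([[140,204],[171,501],[315,37],[380,205]])+.5)/4-.5+[210,150]
f=lambda v:np.r_[proj("top",pts(v))-t,proj("scene",pts(v)[:4])-s].ravel()
o=least_squares(f,[.7,-.05,0,.01,.01],loss='soft_l1');v=o.x
print(v.round(4));print(f(v).reshape(-1,2).round(1).tolist())
print(pts(v).round(3))
q=R.from_quat(r.get_state()["eef_rot"]);print(q.as_matrix().round(3))
E
```

```text
[ 0.6551 -0.0542 -0.0223  0.0038  0.0151]
[[-0.4, 0.4], [0.5, 0.8], [1.8, 0.3], [-1.8, -0.6], [-0.9, -0.5], [0.1, 0.1], [0.4, -0.4], [0.5, -0.3], [-0.7, 0.9], [0.1, 1.1]]
[[ 0.589  0.087  0.164]
 [ 0.572 -0.192  0.164]
 [ 0.69   0.035  0.317]
 [ 0.686 -0.145  0.317]
 [ 0.677  0.125  0.267]
 [ 0.669 -0.235  0.267]]
[[-0.931  0.365 -0.   ]
 [ 0.365  0.931 -0.001]
 [-0.    -0.001 -1.   ]]
```

```bash
cat >> h.py <<'E'
v=np.array([0.6551,-0.0542,-0.0223,0.0038,0.0151]); 
def base(pitch=0):  # tool down, x towards -rack x, pitched about rack y
    return R.from_euler('z',v[2])*R.from_euler('y',pitch)*R.from_matrix(np.diag([-1.,1,-1]))
def go(rackxyz,pitch=0):  # rackxyz: TCP target in rack frame
    st=r.get_state();q=R.from_quat(st["eef_rot"]);T=W(v,rackxyz)[0]
    d=q.inv().apply(T-st["tool_pos"]);w=(q.inv()*base(pitch)).as_rotvec()
    print("t",round(st["clock"],2),"xyz",d.round(4).tolist(),"rot",w.round(4).tolist(),"F",st["contact_force"].round(1))
def where():
    st=r.get_state();print("rack TCP",R.from_euler('z',-v[2]).apply(st["tool_pos"]-[v[0],v[1],0]).round(4),"pitch rot",(base().inv()*R.from_quat(st["eef_rot"])).as_rotvec().round(3),"open",round(st["opening"],3),"Ff",st["finger_force"],"F",st["contact_force"].round(1))
E
python3 -c "
from h import *
go([-.0688,.14,.2])"
```

```text
t 0.2 xyz [-0.5168, -0.3281, 0.0386] rot [-0.0011, -0.0002, -0.3515] F [-0.2 -0.3  0.5]
```

Call:
carry_out(
  plan=[
    {"rot":[0,0,-0.3515],"xyz":[-0.26,-0.165,0.0],"grip":0},
    {"rot":[0,0,-0.3515],"xyz":[-0.26,-0.165,0.0],"grip":0},
    {"rot":[0,0,-0.3515],"xyz":[-0.26,-0.165,0.0],"grip":0},
    {"rot":[0,0,-0.3515],"xyz":[-0.26,-0.165,0.0],"grip":0},
    {"rot":[0,0,-0.3515],"xyz":[-0.26,-0.165,0.0],"grip":0},
    {"rot":[0,0,-0.3515],"xyz":[-0.26,-0.165,0.0],"grip":0},
    {"rot":[0,0,-0.3515],"xyz":[-0.26,-0.165,0.0],"grip":0},
    {"rot":[0,0,-0.3515],"xyz":[-0.26,-0.165,0.0],"grip":0},
  ],
)

```text
clock: 0.87
tool_pos: [0.4141, 0.3265, 0.2383]
eef_rot: [0.015, 1.0, -0.002, 0.001]
contact_force: [-0.1, -1.2, -0.4]
opening: 1.004
finger_force: 0.0
```

```bash
python3 -c "
from h import *
where();go([-.0688,.14,.2])"
```

```text
rack TCP [-0.2495  0.3753  0.2383] pitch rot [ 0.005 -0.002  0.008] open 1.004 Ff 0.0 F [-0.1 -1.2 -0.4]
t 0.87 xyz [-0.1826, -0.2336, 0.0398] rot [-0.0049, 0.0017, -0.0083] F [-0.1 -1.2 -0.4]
```

Call:
carry_out(
  plan=[
    {"rot":[0,0,-0.004],"xyz":[-0.18,-0.233,0.038],"grip":0},
    {"rot":[0,0,-0.004],"xyz":[-0.18,-0.233,0.038],"grip":0},
    {"rot":[0,0,-0.004],"xyz":[-0.18,-0.233,0.038],"grip":0},
    {"rot":[0,0,-0.004],"xyz":[-0.18,-0.233,0.038],"grip":0},
    {"rot":[0,0,-0.004],"xyz":[-0.18,-0.233,0.038],"grip":0},
    {"rot":[0,0,-0.004],"xyz":[-0.18,-0.233,0.038],"grip":0},
    {"rot":[0,0,-0.004],"xyz":[-0.18,-0.233,0.038],"grip":0},
    {"rot":[0,0,-0.004],"xyz":[-0.18,-0.233,0.038],"grip":0},
  ],
)

```text
clock: 1.53
tool_pos: [0.5887, 0.0861, 0.1992]
eef_rot: [0.015, 1.0, -0.003, 0.001]
contact_force: [0.7, -1.0, -1.2]
opening: 1.001
finger_force: 0.0
```

Run:
```python
from h import *
where();go([-.0688,.14,.126])
cv2.imwrite("pics/w1.png",r.snapshot("wrist")[:,:,::-1])
```

```text
rack TCP [-0.0695  0.1388  0.1992] pitch rot [ 0.007 -0.002  0.008] open 1.001 Ff 0.0 F [ 0.7 -1.  -1.2]
t 1.53 xyz [-0.0006, 0.0017, 0.0732] rot [-0.0065, 0.0016, -0.0083] F [ 0.7 -1.  -1.2]
```

View pics/w1.png

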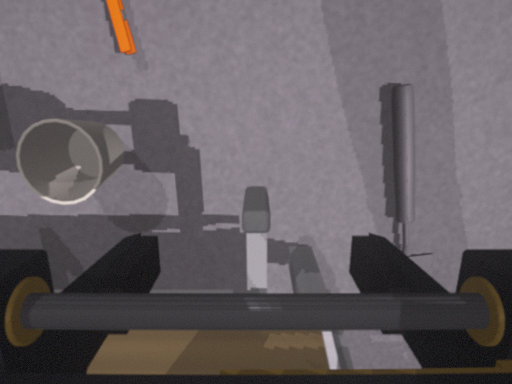

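The wrist view shows the left post centred between the fingers, with its top at about (257,220), a few mm nearer the robot than I estimated. I'll lower and grip.

Call:
carry_out(
  plan=[
    {"rot":[-0.006,0.002,-0.008],"xyz":[0.003,0.001,0.04],"grip":0},
    {"rot":[-0.006,0.002,-0.008],"xyz":[0.003,0.001,0.073],"grip":0},
    {"rot":[-0.006,0.002,-0.008],"xyz":[0.003,0.001,0.073],"grip":0},
    {"rot":[-0.006,0.002,-0.008],"xyz":[0.003,0.001,0.073],"grip":255},
    {"rot":[-0.006,0.002,-0.008],"xyz":[0.003,0.001,0.073],"grip":255},
    {"rot":[-0.006,0.002,-0.008],"xyz":[0.003,0.001,0.073],"grip":255},
    {"rot":[-0.006,0.002,-0.008],"xyz":[0.003,0.001,0.073],"grip":255},
    {"rot":[-0.006,0.002,-0.008],"xyz":[0.003,0.001,0.073],"grip":255},
  ],
  squeeze=25,
)

```text
clock: 2.25
tool_pos: [0.5827, 0.0978, 0.1293]
eef_rot: [0.005, 1.0, 0.003, 0.0]
contact_force: [0.1, -0.5, 0.1]
opening: 0.645
finger_force: 0.0
```

Run:
```python
from h import *
where();go([-.165,.14,.126])
```

```text
rack TCP [-0.0758  0.1504  0.1293] pitch rot [-0.007 -0.001 -0.012] open 0.645 Ff 0.0 F [ 0.1 -0.5  0.1]
t 2.25 xyz [0.0893, -0.0093, 0.0032] rot [0.0067, 0.0007, 0.012] F [ 0.1 -0.5  0.1]
```

Call:
carry_out(
  plan=[
    {"rot":[0.007,0,0.012],"xyz":[-0.003,-0.01,0.003],"grip":255},
    {"rot":[0.007,0,0.012],"xyz":[-0.003,-0.01,0.003],"grip":255},
    {"rot":[0.007,0,0.012],"xyz":[-0.003,-0.01,0.003],"grip":255},
    {"rot":[0.007,0,0.012],"xyz":[-0.003,-0.01,0.003],"grip":255},
    {"rot":[0.007,0,0.012],"xyz":[-0.003,-0.01,0.003],"grip":255},
    {"rot":[0.007,0,0.012],"xyz":[-0.003,-0.01,0.003],"grip":255},
    {"rot":[0.007,0,0.012],"xyz":[-0.003,-0.01,0.003],"grip":255},
    {"rot":[0.007,0,0.012],"xyz":[-0.003,-0.01,0.003],"grip":255},
  ],
)

```text
clock: 2.92
tool_pos: [0.5846, 0.0865, 0.1246]
eef_rot: [0.011, 1.0, -0.001, -0.001]
contact_force: [0.2, -2.4, 0.1]
opening: 0.175
finger_force: 25.0
```

Run:
```python
from h import *
where();go([-.165,.14,.126])
```

```text
rack TCP [-0.0736  0.1391  0.1246] pitch rot [0.002 0.002 0.001] open 0.175 Ff 24.996814001351595 F [ 0.2 -2.4  0.1]
t 2.92 xyz [0.0914, 0.0008, -0.0012] rot [-0.0022, -0.0024, -0.0005] F [ 0.2 -2.4  0.1]
```

Call:
carry_out(
  plan=[
    {"rot":[0,0,0],"xyz":[0.015,0,0],"grip":255},
    {"rot":[0,0,0],"xyz":[0.035,0,0],"grip":255},
    {"rot":[0,0,0],"xyz":[0.055,0,0],"grip":255},
    {"rot":[0,0,0],"xyz":[0.07,0,0],"grip":255},
    {"rot":[0,0,0],"xyz":[0.08,0,0],"grip":255},
    {"rot":[0,0,0],"xyz":[0.087,0,0],"grip":255},
    {"rot":[0,0,0],"xyz":[0.09,0,0],"grip":255},
    {"rot":[0,0,0],"xyz":[0.09,0,0],"grip":255},
  ],
)

```text
clock: 3.58
tool_pos: [0.4937, 0.0886, 0.1246]
eef_rot: [0.011, 1.0, -0.001, -0.002]
contact_force: [-0.8, -3.5, -1.4]
opening: 0.178
finger_force: 25.0
```

Run:
```python
from h import *
where()
```

```text
rack TCP [-0.1645  0.1391  0.1246] pitch rot [0.003 0.004 0.   ] open 0.178 Ff 24.99751955503598 F [-0.8 -3.5 -1.4]
```

Force is still low, so I'll creep on until the stop is felt.

Call:
carry_out(
  plan=[
    {"rot":[0,0,0],"xyz":[0.002,0,0],"grip":255},
    {"rot":[0,0,0],"xyz":[0.004,0,0],"grip":255},
    {"rot":[0,0,0],"xyz":[0.005,0,0],"grip":255},
    {"rot":[0,0,0],"xyz":[0.005,0,0],"grip":255},
  ],
)

```text
clock: 3.92
tool_pos: [0.4908, 0.0886, 0.1246]
eef_rot: [0.012, 1.0, -0.001, -0.0]
contact_force: [3.8, -5.0, -5.9]
opening: 0.18
finger_force: 25.0
```

Run:
```python
from h import *
where()
```

```text
rack TCP [-0.1674  0.1391  0.1246] pitch rot [0.002 0.001 0.001] open 0.18 Ff 24.997150122653693 F [ 3.8 -5.  -5.9]
```

Call:
carry_out(
  plan=[
    {"rot":[0,0,0],"xyz":[0.003,0,0],"grip":255},
    {"rot":[0,0,0],"xyz":[0.006,0,0],"grip":255},
    {"rot":[0,0,0],"xyz":[0.006,0,0],"grip":255},
    {"rot":[0,0,0],"xyz":[0.006,0,0],"grip":255},
  ],
)

```text
clock: 4.25
tool_pos: [0.4907, 0.0887, 0.1247]
eef_rot: [0.013, 1.0, 0.0, 0.004]
contact_force: [15.7, -5.5, -17.3]
opening: 0.179
finger_force: 25.0
```

Run:
```python
from h import *
where()
```

```text
rack TCP [-0.1676  0.1392  0.1247] pitch rot [-0.001 -0.009  0.004] open 0.179 Ff 25.00657605472952 F [ 15.7  -5.5 -17.3]
```

The left support is at its stop: 15.7 N with no further travel. I'll relax, open and rise.

Call:
carry_out(
  plan=[
    {"rot":[0,0,0],"xyz":[-0.006,0,0],"grip":255},
    {"rot":[0,0,0],"xyz":[-0.007,0,0],"grip":0},
    {"rot":[0,0,0],"xyz":[-0.007,0,0],"grip":0},
    {"rot":[0,0,0],"xyz":[-0.007,0,0],"grip":0},
    {"rot":[0,0,0],"xyz":[-0.007,0,0],"grip":0},
    {"rot":[0,0,0],"xyz":[-0.007,0,-0.04],"grip":0},
    {"rot":[0,0,0],"xyz":[-0.007,0,-0.075],"grip":0},
    {"rot":[0,0,0],"xyz":[-0.007,0,-0.075],"grip":0},
  ],
)

```text
clock: 4.92
tool_pos: [0.4936, 0.0915, 0.2049]
eef_rot: [0.011, 1.0, 0.001, 0.003]
contact_force: [-0.1, 0.3, -0.8]
opening: 0.682
finger_force: 0.0
```

Run:
```python
from h import *
where();go([-.083,-.14,.2])
```

```text
rack TCP [-0.1647  0.1421  0.2049] pitch rot [-0.003 -0.007 -0.001] open 0.682 Ff 0.0 F [-0.1  0.3 -0.8]
t 4.92 xyz [-0.0814, -0.2822, 0.0047] rot [0.0028, 0.0069, 0.0008] F [-0.1  0.3 -0.8]
```

Call:
carry_out(
  plan=[
    {"rot":[0,0.005,0],"xyz":[-0.01,-0.03,0.003],"grip":0},
    {"rot":[0,0.005,0],"xyz":[-0.02,-0.07,0.003],"grip":0},
    {"rot":[0,0.005,0],"xyz":[-0.03,-0.11,0.003],"grip":0},
    {"rot":[0,0.005,0],"xyz":[-0.045,-0.15,0.003],"grip":0},
    {"rot":[0,0.005,0],"xyz":[-0.055,-0.19,0.003],"grip":0},
    {"rot":[0,0.005,0],"xyz":[-0.065,-0.23,0.003],"grip":0},
    {"rot":[0,0.005,0],"xyz":[-0.075,-0.26,0.003],"grip":0},
    {"rot":[0,0.005,0],"xyz":[-0.081,-0.28,0.003],"grip":0},
  ],
)

```text
clock: 5.58
tool_pos: [0.5655, -0.1967, 0.1966]
eef_rot: [0.013, 1.0, -0.001, -0.003]
contact_force: [-0.8, 0.7, -0.0]
opening: 1.003
finger_force: 0.0
```

Call:
carry_out(
  plan=[
    {"rot":[0,0,0],"xyz":[0,0,0],"grip":0},
    {"rot":[0,0,0],"xyz":[0,0,0],"grip":0},
    {"rot":[0,0,0],"xyz":[0,0,0],"grip":0},
  ],
)

```text
clock: 5.83
tool_pos: [0.5653, -0.1902, 0.1968]
eef_rot: [0.01, 1.0, 0.0, -0.004]
contact_force: [0.6, -0.0, 0.5]
opening: 1.0
finger_force: 0.0
```

Run:
```python
from h import *
where();go([-.083,-.14,.126])
cv2.imwrite("pics/w2.png",r.snapshot("wrist")[:,:,::-1])
```

```text
rack TCP [-0.0867 -0.1379  0.1968] pitch rot [-0.001  0.007 -0.002] open 1.0 Ff 0.0 F [ 0.6 -0.   0.5]
t 5.83 xyz [-0.0042, -0.0021, 0.0708] rot [0.0007, -0.0075, 0.0021] F [ 0.6 -0.   0.5]
```

View pics/w2.png

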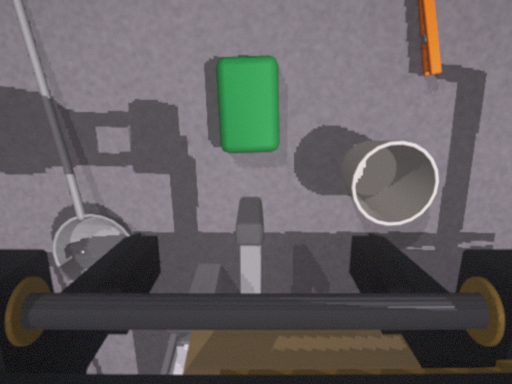

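The wrist view shows the right post centred at about (250,232), within 3 mm of the target. I'll lower and grip.

Call:
carry_out(
  plan=[
    {"rot":[0,-0.007,0],"xyz":[-0.003,-0.002,0.035],"grip":0},
    {"rot":[0,-0.007,0],"xyz":[-0.003,-0.002,0.06],"grip":0},
    {"rot":[0,-0.007,0],"xyz":[-0.003,-0.002,0.071],"grip":100},
    {"rot":[0,-0.007,0],"xyz":[-0.003,-0.002,0.071],"grip":255},
    {"rot":[0,-0.007,0],"xyz":[-0.003,-0.002,0.071],"grip":255},
    {"rot":[0,-0.007,0],"xyz":[-0.003,-0.002,0.071],"grip":255},
    {"rot":[0,-0.007,0],"xyz":[-0.003,-0.002,0.071],"grip":255},
    {"rot":[0,-0.007,0],"xyz":[-0.003,-0.002,0.071],"grip":255},
  ],
)

```text
clock: 6.55
tool_pos: [0.5689, -0.1943, 0.1273]
eef_rot: [0.011, 1.0, -0.001, 0.001]
contact_force: [0.5, -0.0, 0.2]
opening: 0.57
finger_force: 0.0
```

Call:
carry_out(
  plan=[
    {"rot":[0,0,0],"xyz":[0,0,0],"grip":255},
    {"rot":[0,0,0],"xyz":[0,0,0],"grip":255},
    {"rot":[0,0,0],"xyz":[0,0,0],"grip":255},
    {"rot":[0,0,0],"xyz":[0,0,0],"grip":255},
    {"rot":[0,0,0],"xyz":[0,0,0],"grip":255},
    {"rot":[0,0,0],"xyz":[0,0,0],"grip":255},
    {"rot":[0,0,0],"xyz":[0,0,0],"grip":255},
  ],
)

```text
clock: 7.13
tool_pos: [0.5681, -0.1933, 0.126]
eef_rot: [0.011, 1.0, 0.0, -0.0]
contact_force: [-0.9, 2.8, 1.6]
opening: 0.18
finger_force: 25.0
```

Run:
```python
from h import *
where();go([-.1676,-.14,.126])
```

```text
rack TCP [-0.0839 -0.141   0.126 ] pitch rot [-0.     0.    -0.001] open 0.18 Ff 24.999342681840062 F [-0.9  2.8  1.6]
t 7.13 xyz [0.0837, 0.0011, -0.0] rot [0.0002, -0.0001, 0.0007] F [-0.9  2.8  1.6]
```

Call:
carry_out(
  plan=[
    {"rot":[0,0,0],"xyz":[0.015,0,0],"grip":255},
    {"rot":[0,0,0],"xyz":[0.035,0,0],"grip":255},
    {"rot":[0,0,0],"xyz":[0.055,0,0],"grip":255},
    {"rot":[0,0,0],"xyz":[0.07,0,0],"grip":255},
    {"rot":[0,0,0],"xyz":[0.079,0,0],"grip":255},
    {"rot":[0,0,0],"xyz":[0.083,0,0],"grip":255},
    {"rot":[0,0,0],"xyz":[0.085,0,0],"grip":255},
    {"rot":[0,0,0],"xyz":[0.087,0,0],"grip":255},
  ],
)

```text
clock: 7.8
tool_pos: [0.4854, -0.1915, 0.126]
eef_rot: [0.01, 1.0, 0.0, 0.004]
contact_force: [11.4, 2.3, -13.4]
opening: 0.182
finger_force: 25.0
```

Call:
carry_out(
  plan=[
    {"rot":[0,0,0],"xyz":[0.002,0,0],"grip":255},
    {"rot":[0,0,0],"xyz":[0.004,0,0],"grip":255},
    {"rot":[0,0,0],"xyz":[0.004,0,0],"grip":255},
  ],
)

```text
clock: 8.05
tool_pos: [0.4853, -0.1914, 0.1261]
eef_rot: [0.01, 1.0, 0.0, 0.008]
contact_force: [15.2, 1.7, -15.5]
opening: 0.18
finger_force: 25.0
```

Run:
```python
from h import *
where()
```

```text
rack TCP [-0.1667 -0.141   0.1261] pitch rot [-0.001 -0.015 -0.002] open 0.18 Ff 25.00355903059244 F [ 15.2   1.7 -15.5]
```

The right support is at its stop. Now I'll release, rise and check the last joint before turning for the rail.

Call:
carry_out(
  plan=[
    {"rot":[0,0,0],"xyz":[-0.005,0,0],"grip":255},
    {"rot":[0,0,0],"xyz":[-0.006,0,0],"grip":0},
    {"rot":[0,0,0],"xyz":[-0.006,0,0],"grip":0},
    {"rot":[0,0,0],"xyz":[-0.006,0,0],"grip":0},
    {"rot":[0,0,0],"xyz":[-0.006,0,0],"grip":0},
    {"rot":[0,0,0],"xyz":[-0.006,0,-0.04],"grip":0},
    {"rot":[0,0,0],"xyz":[-0.006,0,-0.08],"grip":0},
    {"rot":[0,0,0],"xyz":[-0.006,0,-0.12],"grip":0},
  ],
)

```text
clock: 8.72
tool_pos: [0.4818, -0.1923, 0.2469]
eef_rot: [0.011, 1.0, -0.0, -0.001]
contact_force: [1.3, -1.3, -0.4]
opening: 0.686
finger_force: 0.0
```

Run:
```python
from h import *
where();print(r.get_state()["q"].round(2))
go([-.1,-.02,.37])
```

```text
rack TCP [-0.1702 -0.142   0.2469] pitch rot [0.    0.003 0.   ] open 0.686 Ff 0.0 F [ 1.3 -1.3 -0.4]
[ 0.57  0.56 -0.44  1.86  0.33  0.79  1.5 ]
t 8.72 xyz [-0.0698, 0.1219, -0.1234] rot [-0.0004, -0.0028, -0.0001] F [ 1.3 -1.3 -0.4]
```

Call:
carry_out(
  plan=[
    {"rot":[0,0,-0.12],"xyz":[-0.01,0.015,-0.03],"grip":0},
    {"rot":[0,0,-0.24],"xyz":[-0.02,0.03,-0.05],"grip":0},
    {"rot":[0,0,-0.36],"xyz":[-0.03,0.05,-0.07],"grip":0},
    {"rot":[0,0,-0.48],"xyz":[-0.04,0.07,-0.09],"grip":0},
    {"rot":[0,0,-0.6],"xyz":[-0.05,0.09,-0.11],"grip":0},
    {"rot":[0,0,-0.72],"xyz":[-0.06,0.105,-0.12],"grip":0},
    {"rot":[0,0,-0.84],"xyz":[-0.07,0.12,-0.123],"grip":0},
    {"rot":[0,0,-0.96],"xyz":[-0.07,0.122,-0.123],"grip":0},
  ],
)

```text
clock: 9.38
tool_pos: [0.5573, -0.0684, 0.3702]
eef_rot: [-0.456, 0.89, -0.0, 0.002]
contact_force: [-0.2, 0.4, -0.5]
opening: 0.999
finger_force: 0.0
```

```bash
cat >> h.py <<'E'
def base(pitch=0):  # tool y along rack x: camera on -y side
    return R.from_euler('z',v[2]+np.pi/2)*R.from_matrix(np.diag([-1.,1,-1]))
E
python3 - <<'E'
from h import *
where();print(r.get_state()["q"].round(2))
go([0,0,.37])
E
```

```text
rack TCP [-0.0975 -0.0164  0.3702] pitch rot [ 0.003 -0.002  0.601] open 0.999 Ff 0.0 F [-0.2  0.4 -0.5]
[ 0.49  0.54 -0.76  1.55  0.39  1.2   2.17]
t 9.38 xyz [-0.0686, -0.0711, 0.0005] rot [-0.003, 0.0019, -0.6012] F [-0.2  0.4 -0.5]
```

The last joint is rising towards its limit that way, so I'll turn the opposite way instead.

Call:
carry_out(
  plan=[
    {"rot":[0,0,0.12],"xyz":[0,0,0],"grip":0},
    {"rot":[0,0,0.24],"xyz":[0,0,0],"grip":0},
    {"rot":[0,0,0.36],"xyz":[0,0,0],"grip":0},
    {"rot":[0,0,0.48],"xyz":[0,0,0],"grip":0},
    {"rot":[0,0,0.6],"xyz":[0,0,0],"grip":0},
    {"rot":[0,0,0.72],"xyz":[0,0,0],"grip":0},
    {"rot":[0,0,0.84],"xyz":[0,0,0],"grip":0},
    {"rot":[0,0,0.96],"xyz":[0,0,0],"grip":0},
  ],
)

```text
clock: 10.05
tool_pos: [0.5551, -0.0724, 0.3686]
eef_rot: [0.014, 1.0, -0.001, -0.001]
contact_force: [0.1, 0.3, 0.2]
opening: 0.994
finger_force: 0.0
```

Call:
carry_out(
  plan=[
    {"rot":[0,0,0.12],"xyz":[0,0,0],"grip":0},
    {"rot":[0,0,0.24],"xyz":[0,0,0],"grip":0},
    {"rot":[0,0,0.36],"xyz":[0,0,0],"grip":0},
    {"rot":[0,0,0.48],"xyz":[0,0,0],"grip":0},
    {"rot":[0,0,0.6],"xyz":[0,0,0],"grip":0},
    {"rot":[0,0,0.72],"xyz":[0,0,0],"grip":0},
    {"rot":[0,0,0.84],"xyz":[0,0,0],"grip":0},
    {"rot":[0,0,0.96],"xyz":[0,0,0],"grip":0},
  ],
)

```text
clock: 10.72
tool_pos: [0.555, -0.0723, 0.3687]
eef_rot: [0.475, 0.88, -0.001, -0.0]
contact_force: [-0.3, 0.3, -0.1]
opening: 0.996
finger_force: 0.0
```

```bash
sed -i 's#v\[2\]+np.pi/2#v[2]-np.pi/2#; s#camera on -y#camera on +y#' h.py
python3 - <<'E'
from h import *
where();print(r.get_state()["q"].round(2))
go([0.033,0,.37])
E
```

```text
rack TCP [-0.0997 -0.0203  0.3687] pitch rot [ 0.001 -0.001 -0.604] open 0.996 Ff 0.0 F [-0.3  0.3 -0.1]
[ 0.2   0.47 -0.24  1.57  0.12  1.12  0.51]
t 10.72 xyz [-0.0587, 0.1207, -0.0015] rot [-0.0015, 0.0012, 0.6042] F [-0.3  0.3 -0.1]
```

Call:
carry_out(
  plan=[
    {"rot":[0,0,0.12],"xyz":[-0.01,0.02,0],"grip":60},
    {"rot":[0,0,0.24],"xyz":[-0.02,0.045,0],"grip":60},
    {"rot":[0,0,0.36],"xyz":[-0.035,0.07,0],"grip":60},
    {"rot":[0,0,0.48],"xyz":[-0.045,0.095,0],"grip":60},
    {"rot":[0,0,0.6],"xyz":[-0.055,0.11,0],"grip":60},
    {"rot":[0,0,0.604],"xyz":[-0.059,0.12,0],"grip":60},
    {"rot":[0,0,0.604],"xyz":[-0.059,0.12,0],"grip":60},
    {"rot":[0,0,0.604],"xyz":[-0.059,0.12,0],"grip":60},
  ],
)

```text
clock: 11.38
tool_pos: [0.6877, -0.0543, 0.368]
eef_rot: [0.712, 0.702, -0.001, -0.0]
contact_force: [-1.1, 0.1, -0.1]
opening: 0.763
finger_force: 0.0
```

Run:
```python
from h import *
where();print(r.get_state()["q"].round(2))
go([0.033,0,.298])
cv2.imwrite("pics/w3.png",r.snapshot("wrist")[:,:,::-1])
# predicted rail ends in the wrist picture
st=r.get_state();p=r.camera_params("wrist");q=R.from_quat(st["eef_rot"])
H=p["hand_eye"]
for y in (-.09,0,.085,.09):
    P=q.inv().apply(W(v,[.033,y,.317])[0]-st["tool_pos"]);c=H[:3,:3].T@(P-H[:3,3])
    print(y,p["cx"]+p["fx"]*c[0]/c[2],p["cy"]+p["fy"]*c[1]/c[2])
```

```text
rack TCP [0.0326 0.0006 0.368 ] pitch rot [ 0.002 -0.001 -0.007] open 0.763 Ff 0.0 F [-1.1  0.1 -0.1]
[ 0.04  0.68 -0.07  1.15  0.04  1.31 -0.04]
t 11.38 xyz [-0.0005, 0.0005, 0.07] rot [-0.0018, 0.0013, 0.0074] F [-1.1  0.1 -0.1]
-0.09 255.00512473895873 343.4432138189801
0 256.13701041370336 217.01845394227638
0.085 257.4766517879762 67.3886434037043
0.09 257.5657891414723 57.43254203831094
```

View pics/w3.png

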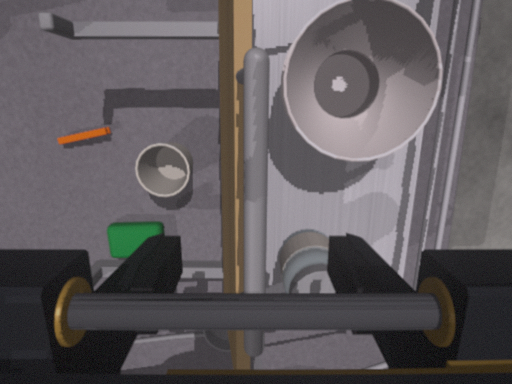

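The rail lies along column 256 from row 50 to 355, matching the prediction. I'll descend and pinch lightly.

Call:
carry_out(
  plan=[
    {"rot":[0,0,0.007],"xyz":[0,0,0.03],"grip":60},
    {"rot":[0,0,0.007],"xyz":[0,0,0.055],"grip":60},
    {"rot":[0,0,0.007],"xyz":[0,0,0.07],"grip":60},
    {"rot":[0,0,0.007],"xyz":[0,0,0.07],"grip":60},
    {"rot":[0,0,0.007],"xyz":[0,0,0.07],"grip":255},
    {"rot":[0,0,0.007],"xyz":[0,0,0.07],"grip":255},
    {"rot":[0,0,0.007],"xyz":[0,0,0.07],"grip":255},
    {"rot":[0,0,0.007],"xyz":[0,0,0.07],"grip":255},
  ],
  squeeze=12,
)

```text
clock: 12.1
tool_pos: [0.689, -0.0544, 0.3004]
eef_rot: [0.715, 0.699, 0.001, 0.001]
contact_force: [0.5, -0.5, -0.1]
opening: 0.491
finger_force: 0.0
```

Call:
carry_out(
  plan=[
    {"rot":[0,0,0],"xyz":[0,0,0],"grip":255},
    {"rot":[0,0,0],"xyz":[0,0,0],"grip":255},
    {"rot":[0,0,0],"xyz":[0,0,0],"grip":255},
    {"rot":[0,0,0],"xyz":[0,0,0],"grip":255},
    {"rot":[0,0,0],"xyz":[0,0,0],"grip":255},
    {"rot":[0,0,0],"xyz":[0,0,0],"grip":255},
    {"rot":[0,0,0],"xyz":[0,0,0],"grip":255},
  ],
)

```text
clock: 12.68
tool_pos: [0.6881, -0.0543, 0.2988]
eef_rot: [0.715, 0.699, -0.001, 0.0]
contact_force: [-1.6, -0.1, 1.9]
opening: 0.151
finger_force: 11.8
```

Run:
```python
from h import *
where()
x0,z0=.033,.317
for a in np.arange(0,1.7461,.1091):
    x=-.19*np.sin(a-.175);z=.13+.19*np.cos(a-.175);print(round(a,2),"tool y",round(x-x0,3),"tool z",round(z0-z,3))
```

```text
rack TCP [0.0329 0.0007 0.2988] pitch rot [ 0.001 -0.001  0.   ] open 0.151 Ff 11.788290068507195 F [-1.6 -0.1  1.9]
0.0 tool y 0.0 tool z -0.0
0.11 tool y -0.02 tool z -0.003
0.22 tool y -0.041 tool z -0.003
0.33 tool y -0.062 tool z -0.001
0.44 tool y -0.082 tool z 0.003
0.55 tool y -0.102 tool z 0.01
0.65 tool y -0.121 tool z 0.018
0.76 tool y -0.139 tool z 0.029
0.87 tool y -0.155 tool z 0.041
0.98 tool y -0.17 tool z 0.056
1.09 tool y -0.184 tool z 0.071
1.2 tool y -0.195 tool z 0.088
1.31 tool y -0.205 tool z 0.107
1.42 tool y -0.213 tool z 0.126
1.53 tool y -0.218 tool z 0.146
1.64 tool y -0.222 tool z 0.166
1.75 tool y -0.223 tool z 0.187
```

Call:
carry_out(
  plan=[
    {"rot":[0,0,0],"xyz":[0,-0.01,-0.002],"grip":255},
    {"rot":[0,0,0],"xyz":[0,-0.02,-0.003],"grip":255},
    {"rot":[0,0,0],"xyz":[0,-0.03,-0.003],"grip":255},
    {"rot":[0,0,0],"xyz":[0,-0.041,-0.003],"grip":255},
    {"rot":[0,0,0],"xyz":[0,-0.052,-0.002],"grip":255},
    {"rot":[0,0,0],"xyz":[0,-0.062,-0.001],"grip":255},
    {"rot":[0,0,0],"xyz":[0,-0.072,0.001],"grip":255},
    {"rot":[0,0,0],"xyz":[0,-0.082,0.003],"grip":255},
  ],
)

```text
clock: 13.35
tool_pos: [0.6065, -0.0523, 0.2952]
eef_rot: [0.715, 0.699, 0.0, 0.001]
contact_force: [1.9, 0.5, -4.1]
opening: 0.148
finger_force: 12.3
```

Run:
```python
from h import *
where()
```

```text
rack TCP [-0.0486  0.0009  0.2952] pitch rot [-0.001 -0.001 -0.   ] open 0.148 Ff 12.273415960371494 F [ 1.9  0.5 -4.1]
```

Call:
carry_out(
  plan=[
    {"rot":[0,0,0],"xyz":[0,-0.01,0.003],"grip":255},
    {"rot":[0,0,0],"xyz":[0,-0.02,0.007],"grip":255},
    {"rot":[0,0,0],"xyz":[0,-0.03,0.011],"grip":255},
    {"rot":[0,0,0],"xyz":[0,-0.039,0.015],"grip":255},
    {"rot":[0,0,0],"xyz":[0,-0.048,0.02],"grip":255},
    {"rot":[0,0,0],"xyz":[0,-0.057,0.026],"grip":255},
    {"rot":[0,0,0],"xyz":[0,-0.065,0.032],"grip":255},
    {"rot":[0,0,0],"xyz":[0,-0.073,0.038],"grip":255},
  ],
)

```text
clock: 14.02
tool_pos: [0.5344, -0.0506, 0.2577]
eef_rot: [0.715, 0.699, 0.001, 0.001]
contact_force: [2.6, 0.3, -4.1]
opening: 0.15
finger_force: 12.1
```

Run:
```python
from h import *
where()
```

```text
rack TCP [-0.1208  0.0009  0.2577] pitch rot [-0.003 -0.001 -0.   ] open 0.15 Ff 12.076889276504517 F [ 2.6  0.3 -4.1]
```

Call:
carry_out(
  plan=[
    {"rot":[0,0,0],"xyz":[0,-0.008,0.007],"grip":255},
    {"rot":[0,0,0],"xyz":[0,-0.015,0.015],"grip":255},
    {"rot":[0,0,0],"xyz":[0,-0.022,0.022],"grip":255},
    {"rot":[0,0,0],"xyz":[0,-0.029,0.03],"grip":255},
    {"rot":[0,0,0],"xyz":[0,-0.035,0.038],"grip":255},
    {"rot":[0,0,0],"xyz":[0,-0.04,0.047],"grip":255},
    {"rot":[0,0,0],"xyz":[0,-0.045,0.056],"grip":255},
    {"rot":[0,0,0],"xyz":[0,-0.05,0.066],"grip":255},
  ],
)

```text
clock: 14.68
tool_pos: [0.4843, -0.0495, 0.1917]
eef_rot: [0.715, 0.699, 0.001, 0.001]
contact_force: [1.3, 0.2, -1.6]
opening: 0.134
finger_force: 11.9
```

Run:
```python
from h import *
where()
cv2.imwrite("pics/s4.png",r.snapshot("scene")[140:332,150:406,::-1].repeat(3,0).repeat(3,1))
```

```text
rack TCP [-0.1708  0.0009  0.1917] pitch rot [-0.003 -0.001 -0.   ] open 0.134 Ff 11.939308494329453 F [ 1.3  0.2 -1.6]
```

View pics/s4.png

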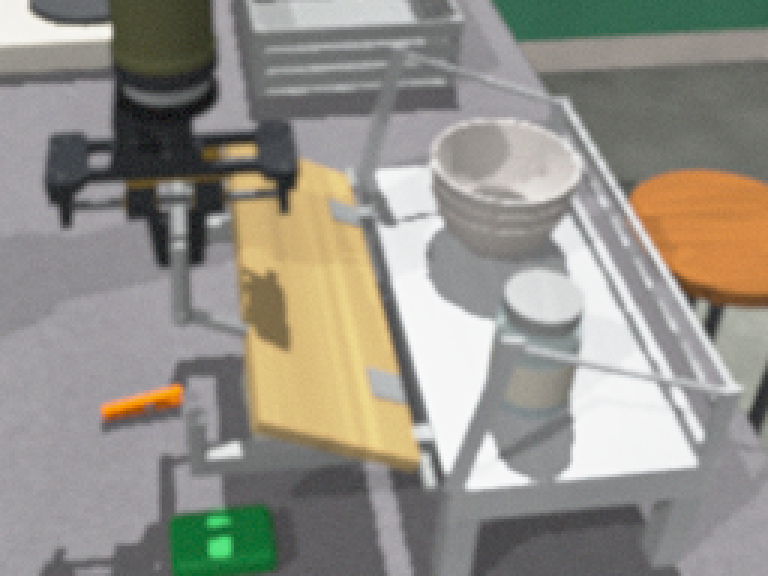

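The board is about 25° above level with both supports under it, and its near rail end is at about (180,317) in the crop. The opening fell slightly, so I'll work out the actual flap angle from that point.

Run:
```python
from h import *
for a in np.arange(1.1,1.5,.05):
    p=W(v,[-.19*np.sin(a-.175),-.088,.13+.19*np.cos(a-.175)]);print(round(a,2),((proj("scene",p)[0]-[150,140]+.5)*3).round(0),(-.19*np.sin(a-.175)).round(3),(.13+.19*np.cos(a-.175)).round(3))
```

```text
1.1 [204. 283.] -0.152 0.244
1.15 [197. 291.] -0.157 0.237
1.2 [190. 300.] -0.162 0.229
1.25 [185. 309.] -0.167 0.22
1.3 [179. 318.] -0.171 0.212
1.35 [175. 327.] -0.175 0.203
1.4 [171. 336.] -0.179 0.194
1.45 [167. 345.] -0.182 0.185
```

Call:
carry_out(
  plan=[
    {"rot":[0,0,0],"xyz":[0,-0.004,0.009],"grip":255},
    {"rot":[0,0,0],"xyz":[0,-0.008,0.019],"grip":255},
    {"rot":[0,0,0],"xyz":[0,-0.011,0.029],"grip":255},
    {"rot":[0,0,0],"xyz":[0,-0.013,0.038],"grip":255},
    {"rot":[0,0,0],"xyz":[0,-0.015,0.047],"grip":255},
    {"rot":[0,0,0],"xyz":[0,-0.017,0.056],"grip":255},
    {"rot":[0,0,0],"xyz":[0,-0.018,0.065],"grip":255},
    {"rot":[0,0,0],"xyz":[0,-0.018,0.071],"grip":255},
  ],
)

```text
clock: 15.4
tool_pos: [0.4656, -0.0491, 0.1203]
eef_rot: [0.715, 0.699, -0.0, 0.0]
contact_force: [-1.6, 1.7, -0.6]
opening: 0.132
finger_force: 11.9
```

Run:
```python
from h import *
where()
```

```text
rack TCP [-0.1896  0.0009  0.1203] pitch rot [ 0.    -0.001 -0.   ] open 0.132 Ff 11.906244456768036 F [-1.6  1.7 -0.6]
```

Call:
carry_out(
  plan=[
    {"rot":[0,0,0],"xyz":[0,0,0.003],"grip":255},
    {"rot":[0,0,0],"xyz":[0,0,0.006],"grip":255},
    {"rot":[0,0,0],"xyz":[0,0,0.008],"grip":255},
    {"rot":[0,0,0],"xyz":[0,0,0.01],"grip":255},
    {"rot":[0,0,0],"xyz":[0,0,0.012],"grip":255},
    {"rot":[0,0,0],"xyz":[0,0,0.012],"grip":255},
  ],
)

```text
clock: 15.9
tool_pos: [0.4651, -0.0491, 0.1086]
eef_rot: [0.715, 0.699, -0.0, -0.0]
contact_force: [-2.9, 3.3, -1.5]
opening: 0.132
finger_force: 11.9
```

Run:
```python
from h import *
where()
cv2.imwrite("pics/s5.png",r.snapshot("scene")[140:332,150:406,::-1].repeat(3,0).repeat(3,1))
for a in (1.5,1.6,1.65,1.7,1.746):
    p=W(v,[-.19*np.sin(a-.175),-.088,.13+.19*np.cos(a-.175)]);print(round(a,2),((proj("scene",p)[0]-[150,140]+.5)*3).round(0))
```

```text
rack TCP [-0.1901  0.0009  0.1086] pitch rot [ 0.001 -0.001 -0.   ] open 0.132 Ff 11.93192258477211 F [-2.9  3.3 -1.5]
1.5 [165. 354.]
1.6 [162. 372.]
1.65 [161. 380.]
1.7 [161. 389.]
1.75 [161. 397.]
```

View pics/s5.png

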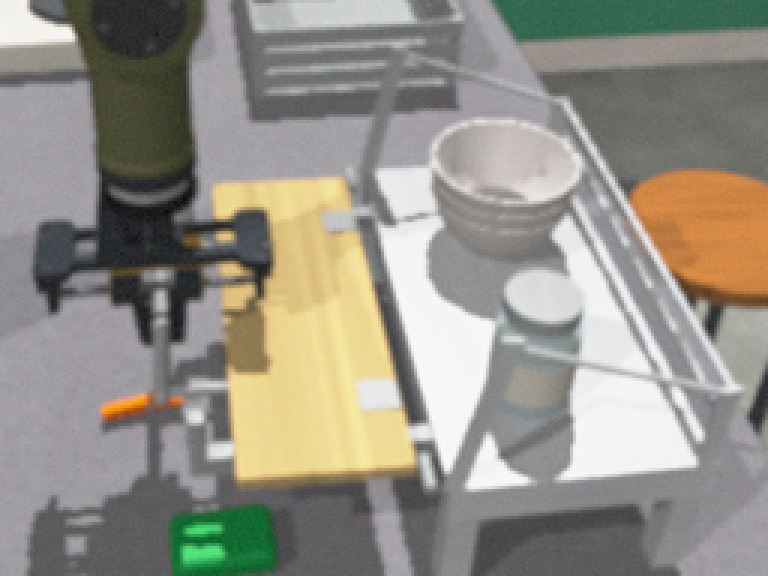

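The board is level on both bars, inside the posts, with the rail end at (161,398) as predicted for 1.746. I'll seat it gently, open part-way and rise.

Call:
carry_out(
  plan=[
    {"rot":[0,0,0],"xyz":[0,0,0.002],"grip":255},
    {"rot":[0,0,0],"xyz":[0,0,0.003],"grip":255},
    {"rot":[0,0,0],"xyz":[0,0,0.003],"grip":150},
    {"rot":[0,0,0],"xyz":[0,0,0.003],"grip":150},
    {"rot":[0,0,0],"xyz":[0,0,0.003],"grip":150},
    {"rot":[0,0,0],"xyz":[0,0,0.003],"grip":150},
    {"rot":[0,0,0],"xyz":[0,0,0.003],"grip":150},
    {"rot":[0,0,0],"xyz":[0,0,0.003],"grip":150},
  ],
)

```text
clock: 16.62
tool_pos: [0.4657, -0.0497, 0.1059]
eef_rot: [0.715, 0.699, -0.0, 0.001]
contact_force: [-0.2, -0.1, 0.7]
opening: 0.414
finger_force: 0.0
```

Call:
carry_out(
  plan=[
    {"rot":[0,0,0],"xyz":[0,0,-0.008],"grip":150},
    {"rot":[0,0,0],"xyz":[0,0,-0.02],"grip":150},
    {"rot":[0,0,0],"xyz":[0,0,-0.035],"grip":150},
    {"rot":[0,0,0],"xyz":[0,0,-0.055],"grip":150},
    {"rot":[0,0,0],"xyz":[0,0,-0.085],"grip":150},
    {"rot":[0,0,0],"xyz":[0,0,-0.12],"grip":150},
    {"rot":[0,0,0],"xyz":[0,0,-0.15],"grip":150},
    {"rot":[0,0,0],"xyz":[0,0,-0.15],"grip":150},
  ],
)

```text
clock: 17.28
tool_pos: [0.4685, -0.0494, 0.2613]
eef_rot: [0.715, 0.699, 0.003, 0.004]
contact_force: [1.0, -0.2, -0.9]
opening: 0.409
finger_force: 0.0
```

Run:
```python
from h import *
where()
cv2.imwrite("pics/s6.png",r.snapshot("scene")[140:332,150:406,::-1].repeat(3,0).repeat(3,1))
```

```text
rack TCP [-0.1867  0.0006  0.2613] pitch rot [-0.011 -0.001  0.001] open 0.409 Ff 0.0 F [ 1.  -0.2 -0.9]
```

View pics/s6.png

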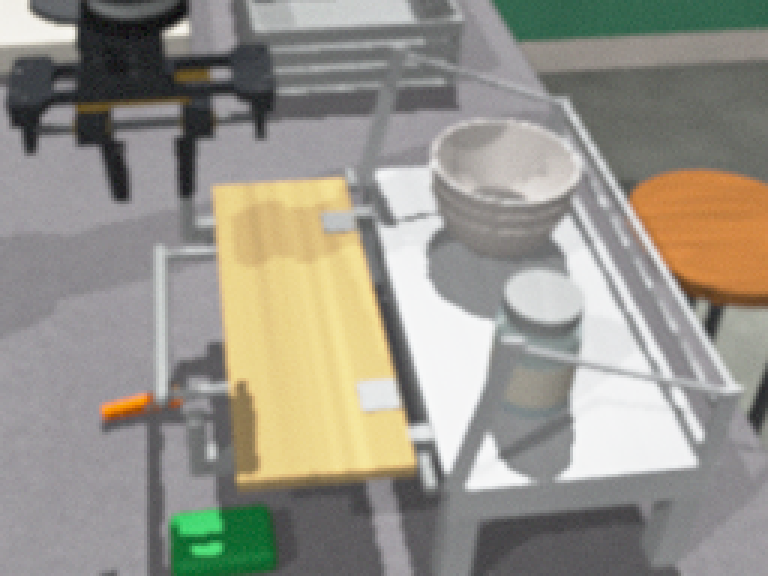

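The flap lies level on both extended supports, the gripper is clear, and the other things have not moved. I'll hand in.

```bash
python3 -c "
from plant import r
print(r.finish_job())"
```

```text
the job is handed in; nothing more can be done
None
```

I handed the job in at about 17 s: both supports are pulled out to their stops, the flap was lowered in the grip until level on them, then released, and none of the small things in view had moved (the hand-in returned no verdict).

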